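# Load the rotary hearth of the burnout furnace in casting order

## Robot

A 6-joint arm with a two-finger parallel gripper is mounted at the origin on a cart in front of the work surface, level with it; the furniture and walls round the work are solid. World frame = base frame: x ahead of the robot, y to its left, z up, the work surface at z = 0. Lengths are in m, angles in rad, forces in N, time in s.
With the tool pointing down it reaches from about 0.325 to 0.85 m from the base axis. Payload 15.5 kg.
Tool frame: the origin (TCP) lies at the very end of the fingers, on their centre line; the grasp point (between the pads) lies behind it (manip.grip_point_offset is the z of the grasp point in the tool frame, in m); z points along the fingers, y is the line along which they close (so a half turn about z gives the same grasp; the last joint's range is limited). The gripper opens to 91 mm and grips with 3 to 60 N. Pads are 32 mm wide; open, the fingers measure 118 mm over their backs; the gripper's body (76 mm by 178 mm) begins 60 mm behind the grasp point.
Start: joints at [-1.286, 0.494, 1.345, -0, 1.302, -0.096], TCP at [0.232, -0.58, 0.214] pointing down, gripper open.
Joint ranges: [-2.91, 2.91], [-0.82, 2.16], [0.22, 2.67], [-1.22, 4.37], [0.12, 2.79], [-3.08, 3.08]. Speed limits (rad/s): [1.89, 1.89, 2.57, 3.01, 3.01, 3.01].

## Interface

Orientations are given as a 3x3 rotation matrix whose columns are the frame's x, y, z axes.
In Python, from station import telemetry, eyes, job_done, manip gives the robot as it stands.
- The arm moves only by the tool play_rows, never from a script. Its argument "series" is a list that holds one entry, the list of rows, each a list of 5 numbers: the closure, from 0 (fully open) to 1 (shut), then the shift along the world's x, y, z in m, then the turn about the world's z in rad. A call has 1 to 8 rows; each row shifts and turns the commanded pose from where the row before left it; what a row does not reach is not made up. A row lasts 1/10 s, in which the tool goes at most 50 mm and 8.59 degrees, less where a joint would pass 70% of its speed; a pose out of reach is approached as far as the arm can. A call is refused whole if a number of a shift passes 0.05 or a number of a turn 0.15, either way. A call with a gripper value outside its range is refused whole. The fingers move at their own pace and stop on an object; "newtons" is the grip in N (left out, the last holds). Time passes only in rows, so rows that do not move let the fingers close. It gives the time, the measured TCP pose, the force, the opening and the grip force at its end, in the units of the state.
- telemetry.sense(): the state, without advancing time (a new reading comes with each control period).
- eyes.grab_frame(name): name is "scene" or "top" or "wrist"; returns a dict with "pixels" (420x560x3 uint8, red, green, blue), "intrinsics" (3x3 intrinsics, pixels), "origin" and "attitude" of the camera in the world. Camera axes: x right, y down, z forward; pixel columns grow to the right and rows downward; lengths in m; the calibration is good to about 2 mm. The wrist camera is an equidistant fisheye: a pixel r from the principal point sees the ray r / f radians off the axis. A picture is of the moment at which its call begins. There is no depth.
- job_done(): hands the job in; it is judged then, once.
The state is a dict: "t": time; "q": joint angles; "qd": joint speeds; "tau": joint torques, N m; "tool_pos": TCP position; "tcp_rot": TCP orientation; "ft_force": force on the tool from outside, world axes, zero at the start; "moment": the same for the moment, N m; "opening": opening from 0.0 (shut) to 1.0 (fully open); "grasp_force": force on a finger pad.
Only numpy, scipy, OpenCV 4.12 (cv2) and the standard library are available. Lean on these libraries where they do the work, as an engineer would, in place of code of your own. Each camera call takes 0.05 s, during which the arm holds its last target. There are 200 camera calls.

## Task

Load the furnace's rotary hearth through its gate in casting order, one pocket at a time: slide the large casting ring fully home into pocket 1 (it faces the gate already), turn the hearth anticlockwise (its upright pins are there for that) until pocket 2 faces the gate and slide in the medium ring, then turn on to pocket 3 and slide in the small ring. The rings are open underneath and the investment in them is fresh, so push them along the deck upright and never lift or tip them. Leave all three fully home, and do not knock the jaw cast or the measuring cup.

Things in the scene. Friction and masses are not known exactly. Their poses are not given: they have to be found in the camera images.
- turntable (a joint): angle of the hearth in rad, growing anticlockwise seen from above: 0 when pocket 1 faces the gate squarely, 1.571 when pocket 2 does, 3.142 when pocket 3 does. It turns freely with light friction (about 0.16 N m) and stays where it is left; it has no click stops. It starts within 0.15 rad of 0; a ring pushed into a pocket squares it up.
- gate (a point): middle of the 76 mm wide gate, where the deck ends and the hearth begins, on the deck's surface (31 mm above the worktop). Its +y axis points level through the gate to the hearth's axis, 128 mm further on; the deck lies on its -y side, x is across.
- station: the fixed station; origin on the worktop right under the gate, same axes. Its deck is a flat aluminium sheet 262 mm wide, 222 mm long. Two funnel rails 13 mm high run from the deck's side edges, 62 mm before the gate, in to the gate; the other edges have a 6 mm high lip. A wire guard rail (radius 134 mm, top 13 mm above the plate) surrounds the hearth except at the gate.
- hub (a point): centre of the hearth, on top of its round dark plate (250 mm across, 30 mm above the worktop); z is the turning axis, x and y turn with it. Four U-shaped sheet pockets (24 mm high, open outward) are marked by 1 to 4 raised dots at the mouth: pocket 1 lies toward -y, 2 toward -x, 3 toward +y, 4 toward +x. Pocket 4 holds a fixed crucible. The hub is 36 mm high.
- pin_a (a point): top of the upright steel turning pin between pockets 2 and 3: 12 mm thick, 60 mm tall (top 90 mm above the worktop), 105 mm from the hearth's axis. A like pin stands between each two neighbouring pockets, four in all.
- pin_b (a point): top of the like turning pin between pockets 3 and 4.
- pocket1 (a point): where the centre of the large ring's underside lies when it is fully home in pocket 1 (1 raised dot; 73 mm wide inside with a flared mouth and a round back; the ring's outer side is then 121 mm from the hearth's axis, just inside the plate's rim).
- large_centre (a point): centre, half-way up, of the large round steel casting ring, a grey cylinder 67 mm across and 62 mm tall, standing upright and loose on the deck; z along its axis. It weighs about 240 g and slides on its open lower end.
- pocket2 (a point): where the centre of the medium ring's underside lies when it is fully home in pocket 2 (2 raised dots; 61 mm wide inside with a flared mouth and a round back; the ring's outer side is then 121 mm from the hearth's axis, just inside the plate's rim).
- medium_centre (a point): centre, half-way up, of the medium round steel casting ring, a grey cylinder 55 mm across and 55 mm tall, standing upright and loose on the deck; z along its axis. It weighs about 170 g and slides on its open lower end.
- pocket3 (a point): where the centre of the small ring's underside lies when it is fully home in pocket 3 (3 raised dots; 51 mm wide inside with a flared mouth and a round back; the ring's outer side is then 121 mm from the hearth's axis, just inside the plate's rim).
- small_centre (a point): centre, half-way up, of the small round steel casting ring, a grey cylinder 45 mm across and 48 mm tall, standing upright and loose on the deck; z along its axis. It weighs about 120 g and slides on its open lower end.
- jaw_cast: tan plaster cast of a jaw, 53 x 71 mm, 27 mm tall, left of the hearth; origin at the middle of its underside; a bystander
- measure_cup: measuring cup, 65 mm across, 88 mm tall, right of the deck; origin at the middle of its underside; a bystander
There are look-alikes about, which are no part of the job. What is shaped like the part that bears medium_centre but brown is not meant.

How it is judged:
On the way, in this order (a step that is already met when the one before it is completed fails the run):
1. the large ring is home in pocket 1, the other two not yet in theirs (horizontal distance between large_centre and pocket1 below 0.008 m and angle between large_centre's own z axis and vertical below 0.1 rad and not (horizontal distance between medium_centre and pocket2 below 0.008 m and angle between medium_centre's own z axis and vertical below 0.1 rad) and not (horizontal distance between small_centre and pocket3 below 0.008 m and angle between small_centre's own z axis and vertical below 0.1 rad)), for 0.2 s.
2. the hearth is turned until pocket 2 faces the gate, the large ring staying home (horizontal distance between large_centre and pocket1 below 0.008 m and angle between large_centre's own z axis and vertical below 0.1 rad and value of joint turntable between 1.371 and 1.771 rad), for 0.2 s.
3. the medium ring is home in pocket 2, the small one not yet in its pocket (horizontal distance between large_centre and pocket1 below 0.008 m and angle between each of large_centre, medium_centre's own z axis and vertical below 0.1 rad and horizontal distance between medium_centre and pocket2 below 0.008 m and not (horizontal distance between small_centre and pocket3 below 0.008 m and angle between small_centre's own z axis and vertical below 0.1 rad)), for 0.2 s.
4. the hearth is turned until pocket 3 faces the gate, both rings staying home (horizontal distance between large_centre and pocket1 below 0.008 m and angle between each of large_centre, medium_centre's own z axis and vertical below 0.1 rad and horizontal distance between medium_centre and pocket2 below 0.008 m and value of joint turntable between 2.942 and 3.342 rad), for 0.2 s.
5. the small ring is home in pocket 3 (horizontal distance between large_centre and pocket1 below 0.008 m and angle between each of large_centre, medium_centre, small_centre's own z axis and vertical below 0.1 rad and horizontal distance between medium_centre and pocket2 below 0.008 m and horizontal distance between small_centre and pocket3 below 0.008 m), for 0.2 s.
At the end, for the whole second after the job is handed in: each ring stands upright on the hearth plate in its own pocket (large in 1, medium in 2, small in 3), its centre within 8 mm of the fully-home place and its axis within 0.1 rad of vertical, and the hearth is at rest (all of step 5 and velocity of joint turntable between -0.05 and 0.05 rad/s and z of large_centre in the frame of hub below 0.036 m and z of medium_centre in the frame of hub below 0.0325 m and z of small_centre in the frame of hub below 0.029 m); the robot touches nothing.
It fails at once if a ring is lifted more than 12 mm off the deck (height (world z) of large_centre above 0.074 m or height (world z) of medium_centre above 0.0705 m or height (world z) of small_centre above 0.067 m).
It fails at once if a ring is tipped by more than 0.3 rad (angle between any of large_centre, medium_centre, small_centre's own z axis and vertical above 0.3 rad).
It fails at once if a bystander (jaw cast, measuring cup) is moved more than 30 mm (distance of any of jaw_cast, measure_cup from where it was at the start of the episode above 0.03 m).
It also fails if it takes over 72 s, if anything falls off the work surface, if the arm or the gripper's body presses on something with over 40 N, if the wrist force passes 120 N, or if a joint passes its speed limit or range.

## Working session

There is one attempt and no reset: what is moved stays moved. The work goes in short steps, Python scripts to look and compute and a tool call to move; the robot and the scene stay as the last step left them, time stands still between calls to the robot, and variables do not carry over. Pictures are saved under pics/ and viewed, at most 10 in all, crops included, and the job is handed in when it is done.

Besides the shell and the picture viewer there is one more tool, called after "Request:" by a JSON object that holds its "op" and its "data". play_rows: Moves the arm, as the interface text tells. Its arguments: {"type":"object","properties":{"series":{"type":"array","items":{"type":"array","items":{"type":"array","items":{"type":"number"}}}},"newtons":{"type":"number"}},"required":["series"]}

```bash
mkdir -p pics; cat > h.py <<'E'
import numpy as np, cv2
from station import telemetry, eyes, job_done, manip
def shot(n,f=None):
    d=eyes.grab_frame(n)
    if f: cv2.imwrite('pics/'+f, d['pixels'][:,:,::-1])
    return d
def ray(d,u,v):
    K=np.array(d['intrinsics']);r=np.linalg.solve(K,[u,v,1.]);return np.array(d['attitude'])@r
def onz(d,u,v,z):
    r=ray(d,u,v);o=np.array(d['origin']);return o+r*(z-o[2])/r[2]
def proj(d,p):
    c=np.array(d['attitude']).T@(np.array(p)-d['origin']);q=np.array(d['intrinsics'])@c;return q[:2]/q[2]
E
python3 - <<'E'
from h import *
for n in ('top','scene'):
    d=shot(n,n+'1.png');print(n,d['origin'],np.round(d['attitude'],3).tolist(),d['intrinsics'])
print(telemetry.sense(),manip.grip_point_offset)
a=cv2.imread('pics/top1.png');
E
```

```text
top [0.42488629 0.04444863 1.50077997] [[0.017, -0.999, 0.051], [-1.0, -0.017, -0.004], [0.005, -0.051, -0.999]] [[409.18837084   0.         281.04255928]
 [  0.         409.18837084 208.94510683]
 [  0.           0.           1.        ]]
scene [-0.28227782  0.84173252  0.62058646] [[-0.717, -0.303, 0.628], [-0.697, 0.313, -0.645], [-0.001, -0.9, -0.435]] [[393.36677249   0.         279.01586918]
 [  0.         393.36677249 209.72397902]
 [  0.           0.           1.        ]]
{'t': 0.1, 'q': array([-1.28551537e+00,  4.94147413e-01,  1.34604298e+00, -1.57692838e-07,
        1.30248381e+00, -9.54965839e-02]), 'qd': array([ 6.40264887e-04,  1.06004635e-03, -3.78805899e-03, -1.15324334e-05,
        9.06009904e-04,  1.02888156e-03]), 'tau': array([ 2.22591676e-03, -8.80240059e+01, -3.82544982e+01,  7.09098531e-02,
        4.82086977e-02,  7.87103545e-06]), 'tool_pos': array([ 0.23218986, -0.5799208 ,  0.21339036]), 'tcp_rot': array([[ 9.28375951e-01,  3.71642303e-01, -3.04523233e-04],
       [ 3.71642413e-01, -9.28375376e-01,  1.03779342e-03],
       [ 1.02976067e-04, -1.07663621e-03, -9.99999415e-01]]), 'ft_force': array([-0.01626386, -0.40908089, -0.1399933 ]), 'moment': array([ 0.00897785, -0.01484754,  0.00327121]), 'grasp_force': 0.0, 'opening': 0.9986811686893302} -0.0188
```

View pics/top1.png

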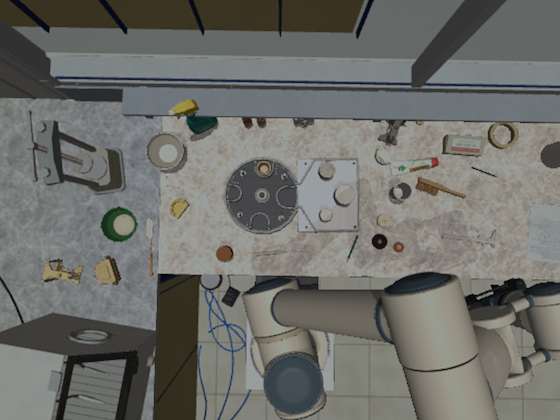

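View pics/scene1.png

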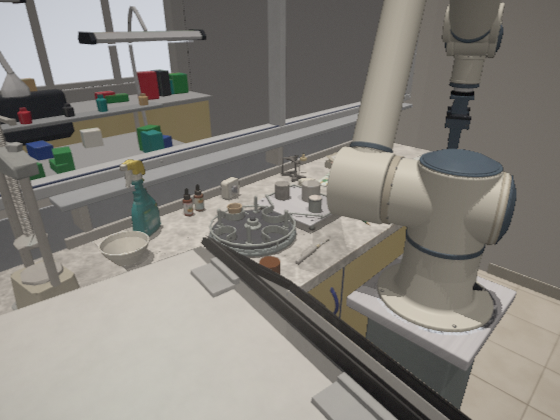

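The top view shows the hearth at (262,195), with the deck to its right. The rings are at about (344,194), (327,171) and (326,214). The brown look-alike is at (224,254), the jaw cast at (179,208) and the cup at (400,193). I'll check the choice in a close crop and measure.

```bash
python3 - <<'E'
from h import *
d=shot('top','top2.png')
a=cv2.imread('pics/top2.png')[145:245,215:415]
cv2.imwrite('pics/crop2.png',cv2.resize(a,None,fx=4,fy=4,interpolation=cv2.INTER_CUBIC))
for n,u,v,z in [('L',344,194,.093),('a',327,171,.08),('b',326,214,.08),('hub',262,195,.066),('tl',298,160,.031),('tr',358,159,.031),('bl',298,231,.031),('br',358,231,.031)]: print(n,onz(d,u,v,z))
E
```

```text
L [ 0.55231796 -0.1779511   0.093     ]
a [ 0.63310846 -0.11981561  0.08      ]
b [ 0.4826573  -0.11802089  0.08      ]
hub [0.54622394 0.10627317 0.066     ]
tl [ 0.6784909  -0.02002143  0.031     ]
tr [ 0.68600684 -0.23734185  0.031     ]
bl [ 0.421903   -0.02382178  0.031     ]
br [ 0.42554627 -0.23924895  0.031     ]
```

View pics/crop2.png

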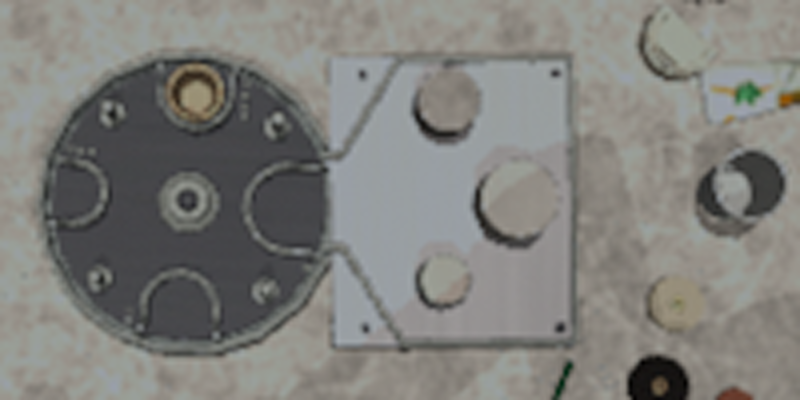

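Ring candidates:
- grey large: (344,195)
- grey medium: (327,170)
- grey small: (326,214)
- brown look-alike of the medium: (224,254)
- tan disc: (384,220)
- cup: (400,193)

The crop confirms the three grey cylinders on the deck. Pocket 1 faces the gate, pocket 4 (crucible) is at +x, and the station axes are roughly the world axes.

```bash
python3 - <<'E'
from h import *
d=shot('top')
c=lambda x,y:(215+(x-1.5)/4,145+(y-1.5)/4)
for n,x,y,z in [('L',517,199,.093),('M',447,99,.086),('S',444,277,.079),('hub',188,200,.066),('rail',187.5,200.5,.043),('gA',336,157,.044),('gB',336,245,.044),('lipTL',332,56,.034),('TR',575,55,.037),('BR',577,346,.037),('BL',332,346,.034),
 ('pin45',111,112,.09),('pin135',98,278,.09),('pin225',265,289,.09),('pin315',278,123,.09)]:
    print(n,np.round(onz(d,*c(x,y),z),4))
E
```

```text
L [ 0.551  -0.1775  0.093 ]
M [ 0.6379 -0.1169  0.086 ]
S [ 0.4831 -0.1168  0.079 ]
hub [0.5475 0.1076 0.066 ]
rail [0.549  0.1091 0.043 ]
gA [ 0.5903 -0.023   0.044 ]
gB [ 0.5114 -0.0241  0.044 ]
lipTL [ 0.683  -0.0185  0.034 ]
TR [ 0.6872 -0.2375  0.037 ]
BR [ 0.4252 -0.2412  0.037 ]
BL [ 0.4214 -0.0223  0.034 ]
pin45 [0.6208 0.1747 0.09  ]
pin135 [0.4767 0.1828 0.09  ]
pin225 [0.4697 0.0387 0.09  ]
pin315 [0.6138 0.0299 0.09  ]
```

Request:
{"op": "play_rows", "data": {"series": [[[0,0.04,0.05,0,-0.12],[0,0.04,0.05,0,-0.13],[0,0.04,0.05,0,-0.13],[0,0.04,0.05,0,0],[0,0.04,0.05,0,0],[0,0.04,0.05,0,0],[0,0.04,0.05,0,0],[0,0.04,0.05,-0.03,0]]]}}

```text
t: 1.0
tool_pos: [0.4816, -0.2704, 0.1946]
tcp_rot: [[1.0, 0.001, 0.004], [0.001, -1.0, -0.003], [0.004, 0.003, -1.0]]
ft_force: [0.7, -1.0, 0.1]
opening: 1.0
grasp_force: 0.0
```

Request:
{"op": "play_rows", "data": {"series": [[[0,0,0,0,0],[0,0,0,0,0]]]}}

```text
t: 1.2
tool_pos: [0.4794, -0.2706, 0.1922]
tcp_rot: [[1.0, 0.003, -0.001], [0.003, -1.0, 0.001], [-0.001, -0.001, -1.0]]
ft_force: [-0.1, -0.7, -0.3]
opening: 0.999
grasp_force: 0.0
```

Request:
{"op": "play_rows", "data": {"series": [[[0,0.018,0.023,0,0],[0,0.018,0.024,0,0],[0,0.018,0.023,0,0],[0,0.018,0.023,-0.01,0],[0,0,0,-0.02,0],[0,0,0,-0.02,0],[0,0,0,-0.02,0],[0,0,0,0,0]]]}}

```text
t: 2.0
tool_pos: [0.5496, -0.1794, 0.121]
tcp_rot: [[1.0, -0.001, -0.003], [-0.001, -1.0, 0.001], [-0.003, -0.001, -1.0]]
ft_force: [-0.0, -0.1, -0.1]
opening: 1.002
grasp_force: 0.0
```

```bash
python3 - <<'E'
from h import *
d=shot('wrist','w1.png')
print(np.round(telemetry.sense()['tool_pos'],4))
E
```

```text
[ 0.5504 -0.1795  0.1224]
```

View pics/w1.png

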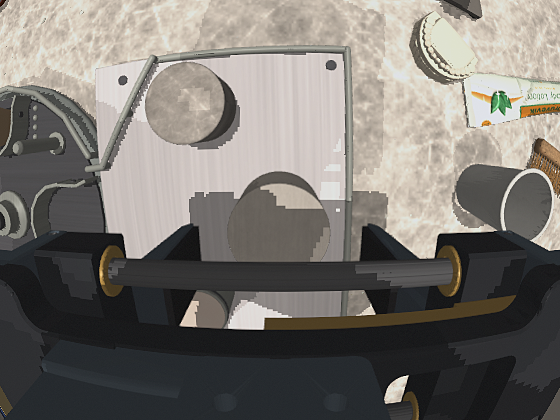

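The large ring, at (280,215), sits centred between the fingers at about (175,…) and (375,…). Next I'll descend and grip it.

Request:
{"op": "play_rows", "data": {"series": [[[0,0,0.001,-0.02,0],[0,0,0,-0.02,0],[0,0,0,-0.02,0],[0,0,0,-0.002,0],[0.35,0,0,0,0],[0.35,0,0,0,0],[0.35,0,0,0,0],[0.35,0,0,0,0]]], "newtons": 8}}

```text
t: 2.85
tool_pos: [0.5518, -0.1779, 0.0618]
tcp_rot: [[1.0, 0.001, 0.002], [0.001, -1.0, -0.001], [0.002, 0.001, -1.0]]
ft_force: [-1.8, -0.4, 9.4]
opening: 0.734
grasp_force: 8.0
```

Request:
{"op": "play_rows", "data": {"series": [[[0.35,0,0.02,0.001,0],[0.35,0,0.025,0,0],[0.35,-0.001,0.025,0,0],[0.35,0,0.025,0,0],[0.35,-0.001,0.025,0,0],[0.35,0,0.015,0,0],[0.35,0,0,0,0]]]}}

```text
t: 3.55
tool_pos: [0.5492, -0.0411, 0.0619]
tcp_rot: [[1.0, 0.003, -0.0], [0.003, -1.0, 0.0], [-0.0, -0.0, -1.0]]
ft_force: [1.2, 0.0, -2.5]
opening: 0.733
grasp_force: 8.0
```

```bash
python3 - <<'E'
from h import *
d=shot('top','t3.png')
a=cv2.imread('pics/t3.png')[145:245,215:415]
cv2.imwrite('pics/c3.png',cv2.resize(a,None,fx=4,fy=4,interpolation=cv2.INTER_CUBIC))
s=telemetry.sense();print(s['tool_pos'],s['ft_force'],s['opening'])
E
```

```text
[ 0.54938847 -0.04219919  0.06191557] [ 0.26452455 -0.78169011 -2.46033137] 0.7326347211412034
```

View pics/c3.png

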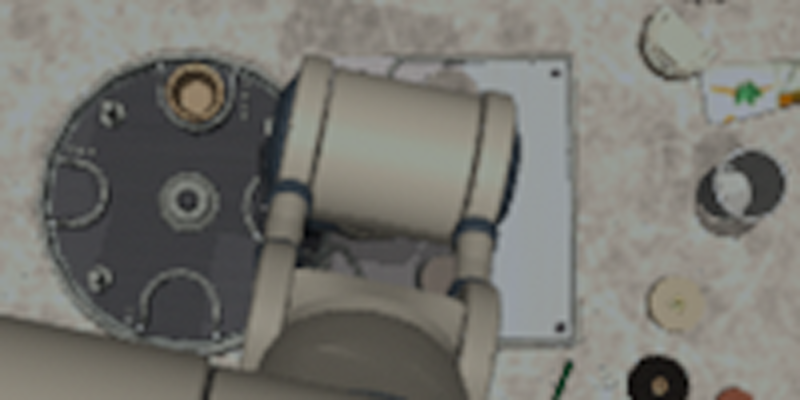

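The arm hides the gate in this view, so I'll continue into the pocket and go by the force.

Request:
{"op": "play_rows", "data": {"series": [[[0.35,0,0.012,0,0],[0.35,0,0.012,0,0],[0.35,0,0.012,0,0],[0.35,0,0.01,0,0],[0.35,0,0.008,0,0],[0.35,0,0,0,0]]]}}

```text
t: 4.2
tool_pos: [0.5493, 0.0127, 0.0618]
tcp_rot: [[1.0, 0.002, 0.0], [0.002, -1.0, 0.0], [0.0, -0.0, -1.0]]
ft_force: [-0.1, 1.9, 2.2]
opening: 0.73
grasp_force: 8.0
```

Request:
{"op": "play_rows", "data": {"series": [[[0.35,0,0.003,0,0],[0.35,0,0.003,0,0],[0.35,0,0.002,0,0],[0.35,0,0,0,0]]]}}

```text
t: 4.6
tool_pos: [0.5491, 0.0196, 0.0616]
tcp_rot: [[1.0, 0.001, -0.0], [0.001, -1.0, 0.0], [-0.0, -0.0, -1.0]]
ft_force: [0.3, -1.2, -2.3]
opening: 0.73
grasp_force: 8.0
```

Request:
{"op": "play_rows", "data": {"series": [[[0.35,0,0.002,0,0],[0.35,0,0,0,0]]]}}

```text
t: 4.8
tool_pos: [0.5492, 0.0215, 0.0617]
tcp_rot: [[1.0, 0.001, -0.0], [0.001, -1.0, 0.0], [-0.0, -0.0, -1.0]]
ft_force: [-0.6, 0.5, -2.0]
opening: 0.731
grasp_force: 8.0
```

Request:
{"op": "play_rows", "data": {"series": [[[0.35,0,0.002,0,0],[0.35,0,0,0,0]]]}}

```text
t: 5.0
tool_pos: [0.5493, 0.023, 0.0618]
tcp_rot: [[1.0, 0.001, 0.0], [0.001, -1.0, -0.001], [0.0, 0.001, -1.0]]
ft_force: [-0.8, -4.9, -2.7]
opening: 0.73
grasp_force: 8.0
```

Request:
{"op": "play_rows", "data": {"series": [[[0.35,0,0.001,0,0],[0.35,0,0,0,0]]]}}

```text
t: 5.2
tool_pos: [0.5495, 0.0234, 0.0619]
tcp_rot: [[1.0, 0.001, 0.001], [0.001, -1.0, -0.002], [0.001, 0.002, -1.0]]
ft_force: [-0.6, -12.4, 0.9]
opening: 0.734
grasp_force: 8.0
```

Home contact is at y≈0.023, which matches the 0.0205 to 0.023 I expected. I'll release, rise, and go to pin_a at about (0.477, 0.183).

Request:
{"op": "play_rows", "data": {"series": [[[0.35,0,-0.002,0,0],[0.17,0,0,0,0],[0.17,0,0,0,0],[0.17,0,0,0,0],[0.17,0,0,0.02,0],[0.17,0,0,0.03,0],[0.17,0,0,0.03,0],[0.17,0,0,0,0]]]}}

```text
t: 6.0
tool_pos: [0.5513, 0.0225, 0.1452]
tcp_rot: [[1.0, 0.001, 0.006], [0.001, -1.0, -0.0], [0.006, 0.0, -1.0]]
ft_force: [0.0, 0.4, 0.1]
opening: 0.827
grasp_force: 0.0
```

Request:
{"op": "play_rows", "data": {"series": [[[0.6,-0.01,0.03,0.02,-0.1],[0.75,-0.015,0.03,0,-0.1],[0.75,-0.016,0.034,0,-0.1],[0.75,-0.016,0.034,0,-0.1],[0.75,-0.015,0.034,0,-0.1],[0.75,0,0,0,-0.05],[0.75,0,0,0,0]]]}}

```text
t: 6.7
tool_pos: [0.4766, 0.1853, 0.1613]
tcp_rot: [[0.853, -0.521, -0.0], [-0.521, -0.853, -0.0], [-0.0, 0.0, -1.0]]
ft_force: [0.2, -0.3, 0.7]
opening: 0.261
grasp_force: 0.0
```

```bash
python3 - <<'E'
from h import *
d=shot('top','t4.png')
a=cv2.imread('pics/t4.png')[145:245,215:415]
cv2.imwrite('pics/c4.png',cv2.resize(a,None,fx=4,fy=4,interpolation=cv2.INTER_CUBIC))
d=shot('wrist','w4.png')
a=np.hstack([cv2.imread('pics/c4.png')[:,:400],cv2.resize(cv2.imread('pics/w4.png'),(400,300))[:300].repeat(1,0) if 0 else cv2.copyMakeBorder(cv2.resize(cv2.imread('pics/w4.png'),(400,300)),0,100,0,0,0)])
cv2.imwrite('pics/m4.png',a)
s=telemetry.sense();print(s['tool_pos'],s['tcp_rot'],s['q'],s['opening'])
E
```

```text
[0.47724268 0.18421403 0.16143514] [[ 8.53859057e-01 -5.20504235e-01 -2.27219643e-04]
 [-5.20504272e-01 -8.53859053e-01 -1.45884799e-04]
 [-1.18079893e-04  2.42833851e-04 -9.99999964e-01]] [ 2.51664086e-01  3.99453211e-01  1.68772278e+00 -9.73947647e-05
  1.05467306e+00  2.36994990e+00] 0.25315893194620165
```

View pics/m4.png

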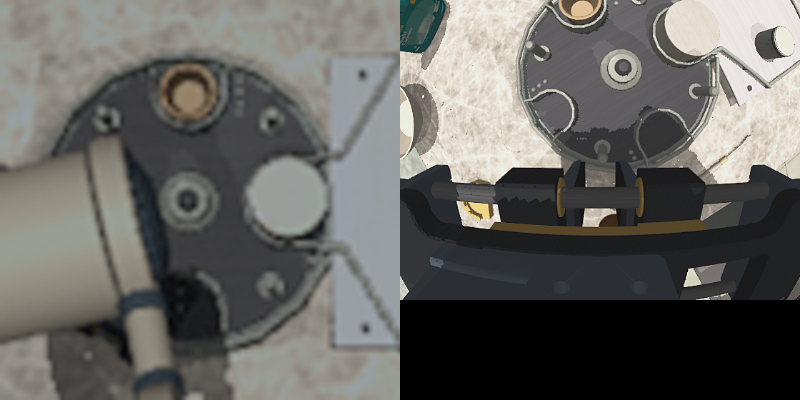

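The ring stands home and the hearth has squared up. In the wrist view the pin top, at mosaic (601,150), lies between the finger lines. I'll work out its position from that view.

```bash
cat >> h.py <<'E'
def wz(d,u,v,z):
    K=np.array(d['intrinsics']);a=np.array([(u-K[0,2])/K[0,0],(v-K[1,2])/K[1,1]]);t=np.hypot(*a)
    r=np.array([*(a/t*np.sin(t) if t>0 else a),np.cos(t)]);r=np.array(d['attitude'])@r;o=np.array(d['origin']);return o+r*(z-o[2])/r[2]
E
python3 - <<'E'
from h import *
d=shot('wrist')
f=1.4
for n,u,v,z in [('pin',202,146,.09),('pin225',302,88,.09),('pin45',132,45,.09),('hub',222,67,.066),('ringL',292,29,.093)]:
    print(n,np.round(wz(d,u*f,v*f,z),4))
E
```

```text
pin [0.4876 0.1774 0.09  ]
pin225 [0.4864 0.0486 0.09  ]
pin45 [0.621  0.1834 0.09  ]
hub [0.5498 0.1126 0.066 ]
ringL [0.549  0.0254 0.093 ]
```

Request:
{"op": "play_rows", "data": {"series": [[[0.6,-0.004,-0.001,-0.02,0],[0.6,0,0,-0.03,0],[0.6,0,0,-0.02,0],[0.6,0,0,-0.015,0],[0.6,0,0,-0.01,0],[0.6,0,0,-0.004,0],[0.6,0,0,0,0]]]}}

```text
t: 7.55
tool_pos: [0.4734, 0.1832, 0.0626]
tcp_rot: [[0.853, -0.522, -0.0], [-0.522, -0.853, -0.0], [-0.0, 0.0, -1.0]]
ft_force: [-0.3, 0.1, -0.5]
opening: 0.395
grasp_force: 0.0
```

Request:
{"op": "play_rows", "data": {"series": [[[0.95,0,0,0,0],[0.95,0,0,0,0],[0.95,0,0,0,0],[0.95,0,0,0,0]]], "newtons": 4}}

```text
t: 7.95
tool_pos: [0.4735, 0.1835, 0.0631]
tcp_rot: [[0.853, -0.522, 0.001], [-0.522, -0.853, 0.0], [0.001, -0.001, -1.0]]
ft_force: [0.3, 0.1, 3.9]
opening: 0.134
grasp_force: 4.0
```

The pin is gripped (12 mm). Now I'll follow the arc round the hub.

Request:
{"op": "play_rows", "data": {"series": [[[0.95,-0.0073,-0.0082,0,0.105],[0.95,-0.0064,-0.0089,0,0.105],[0.95,-0.0054,-0.0095,0,0.105],[0.95,-0.0044,-0.0101,0,0.105],[0.95,-0.0033,-0.0104,0,0.105],[0.95,-0.0022,-0.0107,0,0.105],[0.95,-0.0011,-0.011,0,0.105],[0.95,0,0,0,0]]]}}

```text
t: 8.75
tool_pos: [0.4438, 0.1138, 0.0631]
tcp_rot: [[0.982, 0.187, 0.001], [0.187, -0.982, -0.0], [0.001, 0.0, -1.0]]
ft_force: [2.2, -2.2, 1.7]
opening: 0.128
grasp_force: 4.0
```

Request:
{"op": "play_rows", "data": {"series": [[[0.95,0.0001,-0.0109,0,0.105],[0.95,0.0012,-0.0109,0,0.105],[0.95,0.0024,-0.0107,0,0.105],[0.95,0.0034,-0.0104,0,0.105],[0.95,0.0045,-0.01,0,0.105],[0.95,0.0056,-0.0094,0,0.105],[0.95,0.0065,-0.0089,0,0.105],[0.95,0.0074,-0.008,0,0.105]]]}}

```text
t: 9.55
tool_pos: [0.4747, 0.0356, 0.0629]
tcp_rot: [[0.517, 0.856, 0.0], [0.856, -0.517, 0.0], [0.001, 0.0, -1.0]]
ft_force: [1.6, 5.1, 3.0]
opening: 0.122
grasp_force: 4.0
```

Request:
{"op": "play_rows", "data": {"series": [[[0.95,0,0,0,0],[0.5,0,0,0,0],[0.5,0,0,0,0],[0.5,0,0,0.03,0],[0.5,0,0,0.04,0],[0.4,0.02,-0.02,0.03,-0.15],[0.2,0.025,-0.03,0,-0.15],[0,0.03,-0.03,0,-0.15]]]}}

```text
t: 10.35
tool_pos: [0.5495, -0.0448, 0.1639]
tcp_rot: [[0.843, 0.539, 0.001], [0.539, -0.843, -0.0], [0.001, 0.001, -1.0]]
ft_force: [0.7, 0.8, -0.0]
opening: 0.714
grasp_force: 0.0
```

Request:
{"op": "play_rows", "data": {"series": [[[0,0.03,-0.035,0,-0.15],[0,0.03,-0.035,0,-0.15],[0,0.03,0,0,-0.15],[0,0,0,0,-0.13],[0,0,0,0,0]]]}}

```text
t: 10.85
tool_pos: [0.639, -0.1141, 0.1619]
tcp_rot: [[1.0, -0.008, -0.001], [-0.008, -1.0, 0.0], [-0.001, -0.0, -1.0]]
ft_force: [0.4, -0.5, -0.5]
opening: 0.999
grasp_force: 0.0
```

```bash
python3 - <<'E'
from h import *
d=shot('top','t5.png')
a=cv2.imread('pics/t5.png')[145:245,215:415]
cv2.imwrite('pics/c5.png',cv2.resize(a,None,fx=4,fy=4,interpolation=cv2.INTER_CUBIC))
d=shot('wrist','w5.png')
a=np.hstack([cv2.imread('pics/c5.png')[:,:400],cv2.copyMakeBorder(cv2.resize(cv2.imread('pics/w5.png'),(400,300)),0,100,0,0,cv2.BORDER_CONSTANT)])
cv2.imwrite('pics/m5.png',a)
s=telemetry.sense();print(s['tool_pos'],s['tcp_rot'],s['opening'])
E
```

```text
[ 0.63840863 -0.11390601  0.16238608] [[ 9.99998989e-01 -7.16986575e-04 -1.22808350e-03]
 [-7.16551303e-04 -9.99999680e-01  3.54835596e-04]
 [-1.22833752e-03 -3.53955252e-04 -9.99999183e-01]] 1.000707523291875
```

View pics/m5.png

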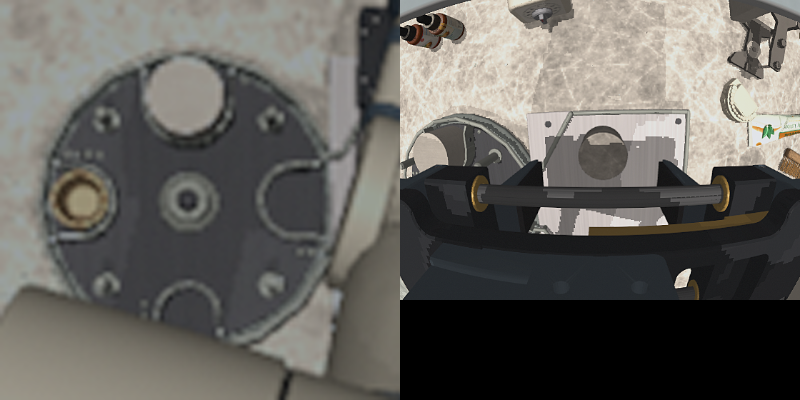

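Pocket 2 now faces the gate and the large ring is home at the top. The medium ring, at (602,150), lies between the fingers. I'll grip it.

Request:
{"op": "play_rows", "data": {"series": [[[0,0,-0.003,-0.03,0],[0,0,0,-0.03,0],[0,0,0,-0.03,0],[0,0,0,-0.01,0],[0,0,0,-0.001,0],[0.5,0,0,0,0],[0.5,0,0,0,0],[0.5,0,0,0,0]]], "newtons": 8}}

```text
t: 11.75
tool_pos: [0.6399, -0.1177, 0.063]
tcp_rot: [[1.0, -0.004, 0.002], [-0.004, -1.0, -0.001], [0.002, 0.001, -1.0]]
ft_force: [0.6, 0.6, 0.2]
opening: 0.769
grasp_force: 0.0
```

Request:
{"op": "play_rows", "data": {"series": [[[0.5,0,0,0,0],[0.5,0,0,0,0]]]}}

```text
t: 11.95
tool_pos: [0.6394, -0.1176, 0.0622]
tcp_rot: [[1.0, -0.004, 0.001], [-0.004, -1.0, -0.0], [0.001, 0.0, -1.0]]
ft_force: [0.2, -0.9, 5.3]
opening: 0.595
grasp_force: 8.0
```

Request:
{"op": "play_rows", "data": {"series": [[[0.5,-0.02,0,0.001,0],[0.5,-0.025,0,0,0],[0.5,-0.024,0,0,0],[0.5,-0.02,0,0,0],[0.5,0,0.02,0,0],[0.5,0,0.025,0,0],[0.5,0,0.02,0,0],[0.5,0,0,0,0]]]}}

```text
t: 12.75
tool_pos: [0.5499, -0.0506, 0.0627]
tcp_rot: [[1.0, -0.002, -0.0], [-0.002, -1.0, 0.0], [-0.0, -0.0, -1.0]]
ft_force: [-0.1, 0.1, -2.1]
opening: 0.603
grasp_force: 8.0
```

Request:
{"op": "play_rows", "data": {"series": [[[0.5,0,0.015,0,0],[0.5,0,0.015,0,0],[0.5,0,0.012,0,0],[0.5,0,0.012,0,0],[0.5,0,0.008,0,0],[0.5,0,0,0,0]]]}}

```text
t: 13.35
tool_pos: [0.5501, 0.0105, 0.0627]
tcp_rot: [[1.0, -0.003, -0.0], [-0.003, -1.0, 0.0], [-0.0, -0.0, -1.0]]
ft_force: [0.6, 0.1, -1.7]
opening: 0.601
grasp_force: 8.0
```

Request:
{"op": "play_rows", "data": {"series": [[[0.5,0,0.003,0,0],[0.5,0,0.003,0,0],[0.5,0,0,0,0]]]}}

```text
t: 13.65
tool_pos: [0.5502, 0.0154, 0.0627]
tcp_rot: [[1.0, -0.004, 0.0], [-0.004, -1.0, 0.0], [0.0, -0.0, -1.0]]
ft_force: [1.2, -0.2, -2.6]
opening: 0.604
grasp_force: 8.0
```

Request:
{"op": "play_rows", "data": {"series": [[[0.5,0,0.002,0,0],[0.5,0,0,0,0]]]}}

```text
t: 13.85
tool_pos: [0.5504, 0.017, 0.0628]
tcp_rot: [[1.0, -0.004, 0.0], [-0.004, -1.0, -0.001], [0.0, 0.001, -1.0]]
ft_force: [0.4, -3.8, -1.2]
opening: 0.6
grasp_force: 8.0
```

Request:
{"op": "play_rows", "data": {"series": [[[0.5,0,0.001,0,0],[0.5,0,0,0,0]]]}}

```text
t: 14.05
tool_pos: [0.5509, 0.0173, 0.063]
tcp_rot: [[1.0, -0.004, 0.001], [-0.004, -1.0, -0.002], [0.001, 0.002, -1.0]]
ft_force: [0.4, -10.6, 1.9]
opening: 0.6
grasp_force: 8.0
```

The medium ring is home at y≈0.017, as predicted. I'll release it and go to pin_b, which is now where pin_a was.

Request:
{"op": "play_rows", "data": {"series": [[[0.5,0,-0.002,0,0],[0.3,0,0,0,0],[0.3,0,0,0,0],[0.3,0,0,0,0],[0.3,0,0,0.02,0],[0.3,0,0,0.03,0],[0.3,0,0,0.03,0],[0.3,0,0,0,0]]]}}

```text
t: 14.85
tool_pos: [0.5522, 0.0164, 0.1462]
tcp_rot: [[1.0, -0.004, 0.006], [-0.004, -1.0, -0.0], [0.006, 0.0, -1.0]]
ft_force: [0.1, 0.3, -0.2]
opening: 0.698
grasp_force: 0.0
```

Request:
{"op": "play_rows", "data": {"series": [[[0.6,-0.01,0.03,0.01,-0.1],[0.6,-0.015,0.034,0,-0.1],[0.6,-0.016,0.034,0,-0.1],[0.6,-0.016,0.034,0,-0.1],[0.6,-0.018,0.034,0,-0.1],[0.6,0,0,0,-0.05],[0.6,0,0,0,0]]]}}

```text
t: 15.55
tool_pos: [0.4745, 0.1833, 0.1523]
tcp_rot: [[0.851, -0.525, -0.0], [-0.525, -0.851, -0.0], [-0.0, 0.0, -1.0]]
ft_force: [-1.3, 0.0, 0.2]
opening: 0.399
grasp_force: 0.0
```

```bash
python3 - <<'E'
from h import *
s=telemetry.sense();print(s['tool_pos'],s['tcp_rot'],s['opening'])
E
```

```text
[0.47454893 0.18327556 0.15234231] [[ 8.50917033e-01 -5.25299918e-01 -4.46195727e-04]
 [-5.25300009e-01 -8.50917087e-01 -1.09138147e-04]
 [-3.22345308e-04  3.27254128e-04 -9.99999894e-01]] 0.39925903379192795
```

Request:
{"op": "play_rows", "data": {"series": [[[0.6,-0.001,0,-0.025,0],[0.6,0,0,-0.025,0],[0.6,0,0,-0.02,0],[0.6,0,0,-0.015,0],[0.6,0,0,-0.005,0],[0.6,0,0,0,0],[0.95,0,0,0,0],[0.95,0,0,0,0]]], "newtons": 4}}

```text
t: 16.35
tool_pos: [0.4748, 0.1824, 0.0634]
tcp_rot: [[0.85, -0.526, 0.001], [-0.526, -0.85, 0.0], [0.001, -0.001, -1.0]]
ft_force: [0.5, -0.1, -0.2]
opening: 0.254
grasp_force: 0.0
```

Request:
{"op": "play_rows", "data": {"series": [[[0.95,0,0,0,0],[0.95,0,0,0,0]]]}}

```text
t: 16.55
tool_pos: [0.4745, 0.1825, 0.0632]
tcp_rot: [[0.85, -0.526, 0.001], [-0.526, -0.85, 0.0], [0.001, -0.001, -1.0]]
ft_force: [-0.2, 0.2, 3.8]
opening: 0.13
grasp_force: 4.0
```

The pin is gripped. I'll follow the same arc.

Request:
{"op": "play_rows", "data": {"series": [[[0.95,-0.0073,-0.0082,0,0.105],[0.95,-0.0064,-0.0089,0,0.105],[0.95,-0.0054,-0.0095,0,0.105],[0.95,-0.0044,-0.0101,0,0.105],[0.95,-0.0033,-0.0104,0,0.105],[0.95,-0.0022,-0.0107,0,0.105],[0.95,-0.0011,-0.011,0,0.105],[0.95,0,0,0,0]]]}}

```text
t: 17.35
tool_pos: [0.4449, 0.1128, 0.0631]
tcp_rot: [[0.983, 0.183, 0.002], [0.183, -0.983, -0.0], [0.002, 0.0, -1.0]]
ft_force: [3.6, -1.5, 0.8]
opening: 0.127
grasp_force: 4.0
```

Request:
{"op": "play_rows", "data": {"series": [[[0.95,0.0001,-0.0109,0,0.105],[0.95,0.0012,-0.0109,0,0.105],[0.95,0.0024,-0.0107,0,0.105],[0.95,0.0034,-0.0104,0,0.105],[0.95,0.0045,-0.01,0,0.105],[0.95,0.0056,-0.0094,0,0.105],[0.95,0.0065,-0.0089,0,0.105],[0.95,0.0074,-0.008,0,0.105]]]}}

```text
t: 18.15
tool_pos: [0.4759, 0.0346, 0.063]
tcp_rot: [[0.521, 0.854, 0.001], [0.854, -0.521, 0.0], [0.001, 0.001, -1.0]]
ft_force: [2.3, 4.6, -0.4]
opening: 0.128
grasp_force: 4.0
```

Request:
{"op": "play_rows", "data": {"series": [[[0.95,0,0,0,0],[0.5,0,0,0,0],[0.5,0,0,0,0],[0.5,0,0,0.03,0],[0.5,0,0,0.04,0],[0.4,0,-0.02,0.02,-0.15],[0.2,0,-0.03,0,-0.15],[0,0.002,-0.03,0,-0.15]]]}}

```text
t: 18.95
tool_pos: [0.4768, -0.0458, 0.1534]
tcp_rot: [[0.845, 0.535, 0.001], [0.535, -0.845, -0.0], [0.001, 0.001, -1.0]]
ft_force: [0.7, 1.0, 0.2]
opening: 0.707
grasp_force: 0.0
```

Request:
{"op": "play_rows", "data": {"series": [[[0,0.002,-0.035,0,-0.15],[0,0.002,-0.035,0,-0.15],[0,0.002,0,0,-0.15],[0,0,0,0,-0.13],[0,0,0,0,0]]]}}

```text
t: 19.45
tool_pos: [0.4826, -0.1152, 0.1525]
tcp_rot: [[1.0, -0.014, -0.001], [-0.014, -1.0, 0.0], [-0.001, -0.0, -1.0]]
ft_force: [-0.1, 0.4, -0.4]
opening: 1.007
grasp_force: 0.0
```

```bash
python3 - <<'E'
from h import *
d=shot('top','t6.png')
a=cv2.imread('pics/t6.png')[145:245,215:415]
cv2.imwrite('pics/c6.png',cv2.resize(a,None,fx=4,fy=4,interpolation=cv2.INTER_CUBIC))
d=shot('wrist','w6.png')
a=np.hstack([cv2.imread('pics/c6.png')[:,:400],cv2.copyMakeBorder(cv2.resize(cv2.imread('pics/w6.png'),(400,300)),0,100,0,0,cv2.BORDER_CONSTANT)])
cv2.imwrite('pics/m6.png',a)
s=telemetry.sense();print(s['tool_pos'],s['tcp_rot'],s['opening'])
E
```

```text
[ 0.48281607 -0.11506568  0.15258131] [[ 9.99983697e-01 -5.67473661e-03 -6.34388679e-04]
 [-5.67457311e-03 -9.99983866e-01  2.59230436e-04]
 [-6.35849508e-04 -2.55626325e-04 -9.99999765e-01]] 1.0024947701827054
```

View pics/m6.png

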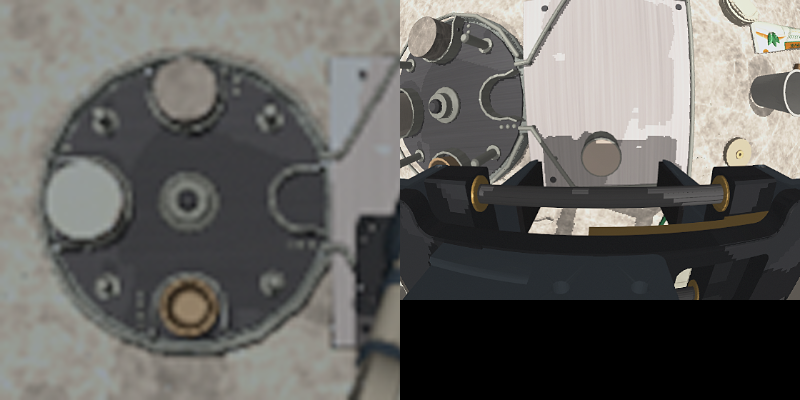

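Pocket 3 faces the gate, and the large and medium rings are both home. The small ring, at (602,155), is between the fingers.

Request:
{"op": "play_rows", "data": {"series": [[[0,0,-0.001,-0.03,0],[0,0,0,-0.03,0],[0,0,0,-0.022,0],[0,0,0,-0.01,0],[0,0,0,-0.001,0],[0.6,0,0,0,0],[0.6,0,0,0,0],[0.6,0,0,0,0]]], "newtons": 8}}

```text
t: 20.35
tool_pos: [0.4838, -0.1167, 0.0606]
tcp_rot: [[1.0, -0.009, 0.001], [-0.009, -1.0, -0.001], [0.001, 0.001, -1.0]]
ft_force: [0.1, 0.3, -0.1]
opening: 0.766
grasp_force: 0.0
```

Request:
{"op": "play_rows", "data": {"series": [[[0.6,0,0,0,0],[0.6,0,0,0,0],[0.6,0,0,0,0]]]}}

```text
t: 20.65
tool_pos: [0.4833, -0.1166, 0.0599]
tcp_rot: [[1.0, -0.009, 0.0], [-0.009, -1.0, -0.0], [0.0, 0.0, -1.0]]
ft_force: [1.4, -0.1, 0.1]
opening: 0.505
grasp_force: 0.0
```

Request:
{"op": "play_rows", "data": {"series": [[[0.6,0,0,0,0],[0.6,0,0,0,0],[0.6,0.018,0,0.0015,0.009],[0.6,0.024,0,0,0],[0.6,0.024,0,0,0],[0.6,0,0.02,0,0],[0.6,0,0.025,0,0],[0.6,0,0,0,0]]]}}

```text
t: 21.45
tool_pos: [0.5487, -0.0693, 0.0608]
tcp_rot: [[1.0, 0.002, -0.001], [0.002, -1.0, 0.001], [-0.001, -0.001, -1.0]]
ft_force: [-0.7, -1.0, -1.4]
opening: 0.494
grasp_force: 8.0
```

Request:
{"op": "play_rows", "data": {"series": [[[0.6,0,0.02,0,0],[0.6,0,0.015,0,0],[0.6,0,0.015,0,0],[0.6,0,0.012,0,0],[0.6,0,0.01,0,0],[0.6,0,0.005,0,0],[0.6,0,0,0,0]]]}}

```text
t: 22.15
tool_pos: [0.5493, 0.006, 0.0612]
tcp_rot: [[1.0, 0.001, 0.0], [0.001, -1.0, 0.0], [0.0, -0.0, -1.0]]
ft_force: [1.1, 0.7, -1.8]
opening: 0.489
grasp_force: 8.0
```

Request:
{"op": "play_rows", "data": {"series": [[[0.6,0,0.003,0,0],[0.6,0,0.002,0,0],[0.6,0,0,0,0]]]}}

```text
t: 22.45
tool_pos: [0.5494, 0.0103, 0.0612]
tcp_rot: [[1.0, -0.0, 0.0], [-0.0, -1.0, -0.0], [0.0, 0.0, -1.0]]
ft_force: [1.2, 0.2, -0.9]
opening: 0.494
grasp_force: 8.0
```

Request:
{"op": "play_rows", "data": {"series": [[[0.6,0,0.002,0,0],[0.6,0,0,0,0]]]}}

```text
t: 22.65
tool_pos: [0.5494, 0.012, 0.0613]
tcp_rot: [[1.0, -0.0, 0.0], [-0.0, -1.0, -0.001], [0.0, 0.001, -1.0]]
ft_force: [0.6, -4.9, 0.8]
opening: 0.491
grasp_force: 8.0
```

Request:
{"op": "play_rows", "data": {"series": [[[0.6,0,0.001,0,0],[0.6,0,0,0,0]]]}}

```text
t: 22.85
tool_pos: [0.5497, 0.0124, 0.0615]
tcp_rot: [[1.0, 0.0, 0.001], [0.0, -1.0, -0.002], [0.001, 0.002, -1.0]]
ft_force: [1.1, -10.7, 2.1]
opening: 0.494
grasp_force: 8.0
```

The small ring is home at y≈0.012, as predicted. I'll release it, retreat and check.

Request:
{"op": "play_rows", "data": {"series": [[[0.6,0,-0.002,0,0],[0.4,0,0,0,0],[0.4,0,0,0,0],[0.4,0,0,0,0],[0.4,0,0,0.02,0],[0.4,0,0,0.03,0],[0.4,0,0,0.04,0],[0.4,0,-0.02,0.04,0]]]}}

```text
t: 23.65
tool_pos: [0.5486, -0.0072, 0.1924]
tcp_rot: [[1.0, 0.002, -0.001], [0.002, -1.0, 0.001], [-0.001, -0.001, -1.0]]
ft_force: [1.3, 0.4, -0.3]
opening: 0.599
grasp_force: 0.0
```

Request:
{"op": "play_rows", "data": {"series": [[[0.4,-0.02,-0.04,0,0],[0.4,-0.02,-0.04,0,0],[0.4,-0.02,-0.04,0,0],[0.4,-0.02,-0.04,0,0],[0.4,-0.02,-0.04,0,0],[0.4,0,0,0,0],[0.4,0,0,0,0]]]}}

```text
t: 24.35
tool_pos: [0.4488, -0.2092, 0.1912]
tcp_rot: [[1.0, -0.002, 0.0], [-0.002, -1.0, 0.0], [0.0, -0.0, -1.0]]
ft_force: [-1.1, 0.0, -0.4]
opening: 0.595
grasp_force: 0.0
```

```bash
python3 - <<'E'
from h import *
d=shot('top','t7.png')
a=cv2.imread('pics/t7.png')[145:245,165:365]
cv2.imwrite('pics/c7.png',cv2.resize(a,None,fx=4,fy=4,interpolation=cv2.INTER_CUBIC))
s=telemetry.sense();print(s['tool_pos'],s['ft_force'],s['qd'].round(3))
E
```

```text
[ 0.44921752 -0.20835743  0.19118076] [-0.85507198  0.41257241  0.46374151] [ 0.029  0.002 -0.     0.002  0.001  0.001]
```

View pics/c7.png

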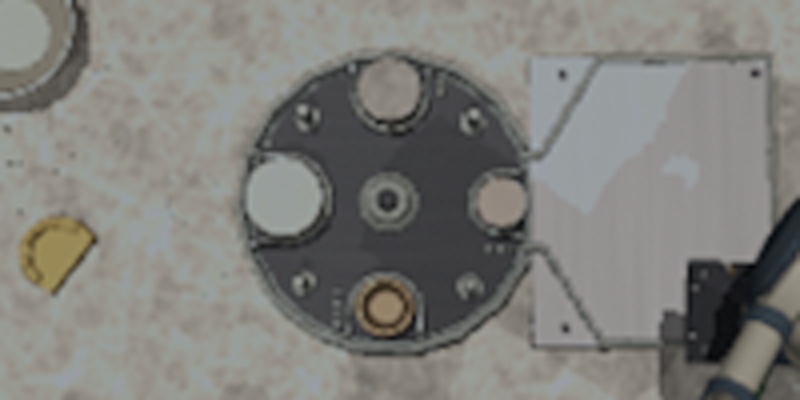

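The picture shows all three rings home: large (285,195), medium (390,88) and small (500,200). The jaw cast is undisturbed at (57,253), and the arm is clear.

```bash
python3 -c "
from station import job_done
print(job_done())"
```

```text
the job is handed in; nothing more can be done
None
```

All three rings are fully home in their pockets, loaded in casting order (large in 1, medium in 2, small in 3), and the job is handed in at about 24 s of the 72 s allowed; the hand-in returned no verdict.

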